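# Open a core box and rack its lid

## Task

Open the small pine core box for logging: take off its flush plywood lid (the hand notch in the front is there to get a finger under its edge) and stand it on a long edge in the free front slot of the lid rack, in front of the spare lid, lowering it until it stands on the rack's base before you let go. Leave the core in the box and the other loose things on the bench as they lie.

Things in the scene. Friction and masses are not known exactly. Their poses are not given: they have to be found in the camera images.
- core_box: Pine core box, fixed, 188 mm (x) by 260 mm (y) by 60 mm high. Origin: centre of its underside, on the bench; front (towards the robot) is -x. Boards 14 mm thick, standing 9 mm above the ledges on which the lid rests: a rebate 160 by 232 mm. Between the ledges lie two rows of half core, their tops 30 mm above the bench.
- notch (a point): Middle of the hand notch at the box's front, 78 mm in front of its origin and 51 mm up: the lower front edge of the seated lid. The notch is 90 mm wide, cut through front board and front ledge (x = -94 to -56 mm) down to 15 mm above the bench, so a tilted finger can get under the lid's edge from outside.
- far_ledge (a point): Middle of the box's far ledge, 68 mm behind its origin, 51 mm above the bench. The ledge is 24 mm wide (x = 56 to 80 mm) with the 9 mm high lip of the far board behind it; the front ledge is its mirror image.
- lid: Loose flat plywood lid with a blank paper label, 156 (x) by 228 (y) by 9 mm thick, about 0.24 kg. Starts seated in the rebate, 2 mm play all round, top flush with the boards; only its weight holds it. Raised at the front it pivots on the far ledge and, past upright, leans back on the box stack, its top edge free to be pinched. Origin: centre of its underside; z normal to the board.
- lid_center (a point): Centre of the lid board (mid-thickness).
- stack_edge (a point): Middle of the front top edge of the fixed stack of two closed pine core boxes (188 by 260 mm, 152 mm high) that stands right behind the core box, parallel to it; its front face is 4 to 14 mm behind the core box's back. The tipped lid leans on this edge.
- lid_rack: Wooden lid rack, fixed: base 150 mm (x) by 260 mm (y) by 20 mm high; dowels 10 mm thick at y = +-85 mm, up to 93 mm above the bench, form two slots along y, 26 mm clear: front slot at x = -36 mm (free), rear slot at x = +36 mm, holding a fixed spare lid up to 176 mm above the bench. Origin: centre of its underside; front is -x.
- free_slot (a point): Middle of the floor of the rack's free front slot, 20 mm above the bench (x = -36 mm in the rack).
- core_a: Half core of dark slate in the far row of the box, 47 mm wide, 24 mm high, 220 mm long, loose, under the lid. Origin: centre of its underside.
- core_b: Half core in the front row at the +y end of the box, 85 mm long, loose, under the lid; the row is empty in the middle, behind the notch.
- core_c: Half core in the front row at the -y end of the box, 85 mm long, loose, under the lid.
- loupe: Folding steel hand lens, 64 mm long, 16 mm high, lying on the bench. Bystander.
- acid_bottle: Small white dropper bottle with red cap, 40 mm across, 85 mm high. Bystander.
- marker_block: Wooden marker block with a yellow face, 48 x 45 x 20 mm, on the bench. Bystander.
- marker_block2: Wooden marker block with a red face, 48 x 45 x 20 mm, on the bench. Bystander.
- scribe: Blue scribing pen, 142 mm long, lying on the clipboard. Bystander.
- rock_hammer: Hammer with a blue handle, 280 mm long, lying on the bench. Bystander.

How it is judged:
By the outcome, as a careful person would: the job done as asked, in the order asked, and still so for the second after the job is handed in, with the robot touching nothing.
It also fails if it takes over 67 s, if anything falls off the work surface, if the arm or the gripper's body presses on something with over 40 N, if the wrist force passes 120 N, or if a joint passes its speed limit or range.

## Robot

A 6-joint arm with a two-finger parallel gripper is mounted at the origin on the work surface. World frame = base frame: x ahead of the robot, y to its left, z up, the work surface at z = 0. Lengths are in m, angles in degrees, forces in N, time in s.
With the tool pointing down it reaches from about 0.25 to 0.725 m from the base axis. Payload 9.7 kg.
Tool frame: the origin (TCP) lies at the very end of the fingers, on their centre line; the grasp point (between the pads) lies 19 mm behind it; z points along the fingers, y is the direction in which the jaws open and shut (so a half turn about z gives the same grasp; the last joint's range is limited). The gripper opens to 85 mm and grips with 20 to 120 N. Pads are 22 mm wide; open, the fingers measure 114 mm over their backs; the gripper's body (76 mm by 85 mm) begins 54 mm behind the grasp point. The pads swing forward as they close: fully open they stand 13 mm farther back than shut.
Start: joints at [-67.151, 4.979, 10.078, 95.1, 0, 90], TCP at [0.214, -0.507, 0.231] pointing down, gripper open.
Joint ranges: [-179.16, 179.16], [-48.56, 103.87], [-65.8, 70.77], [-126.05, 130.52], [-82.76, 87.17], [-180, 180]. Speed limits (degrees/s): [127.2, 127.2, 147.25, 180, 180, 180].

## Interface

Orientations are given as [roll, pitch, yaw] about the fixed x, y, z axes, in that order (R = Rz(yaw) Ry(pitch) Rx(roll)).
In Python, from workcell import bot gives the robot as it stands.
- The arm moves only by the shell command python3 -m pendant 'ROWS' [FORCE]. ROWS is JSON, a list that holds one entry, the list of rows, each a list of 7 numbers: the shift along the tool's x, y, z in cm, then the turn, a rotation vector about the tool's x, y, z in rad, then the opening in per cent of the stroke, from 0 (shut) to 100 (fully open). In form: [[[dx, dy, dz, ax, ay, az, gripper], ...]]. A call has 1 to 5 rows; each row shifts and turns the pose as measured when the row begins, along the tool's axes as they then stand; what a row does not reach is not made up. A row lasts 1/12 s, in which the tool goes at most 41.7 mm and 7.16 degrees, less where a joint would pass 70% of its speed; a pose out of reach is approached as far as the arm can. A call with a gripper value outside its range is refused whole. The fingers move at their own pace and stop on an object; FORCE is the grip in N (left out, the last holds). Time passes only in rows, so rows that do not move let the fingers close. It gives the time, the measured TCP pose, the force and the opening at its end, in the units of the state.
- bot.get_obs(): the state, without advancing time (a new reading comes with each control period).
- bot.camera(name): name is "scene" or "top" or "wrist"; returns the picture (400x640x3 uint8, red, green, blue); there is no depth.
- bot.get_calibration(name): a dict with "intrinsics" (3x3 intrinsics, pixels), "pose" (4x4, takes a point from camera to world coordinates); the wrist camera has in their place "T_tool_cam" (4x4, takes a point from camera to tool coordinates, whose origin is the TCP and whose axes are the flange's). Camera axes: x right, y down, z forward; pixel columns grow to the right and rows downward; lengths in m; the calibration is good to about 2 mm. A picture is of the moment at which its call begins: read the wrist's pose just before it. get_calibration takes no time and is no camera call.
- bot.job_done(): hands the job in, once; it reports no verdict.
Trained networks look in the newest picture that a camera, given by its name, has taken for a name from the list of things; names that differ only in an ending like _2 or _b are one class to them, and where a whole thing is asked for, a point or a joint stands for the part that bears it (a point fixed in the world has none). Each returns a list of dicts, best first, with "confidence" (0 to 1); they miss things now and then, are a little off and sometimes report something else, mostly with a low value. They report only what shows in the picture. A call takes as long as a camera call.
- bot.masks_of(camera, thing): "pixels" (400x640 bool, what is visible of it) and "extent" ([left, top, right, bottom] in pixels, round what is visible of it).
- bot.mark_of(camera, thing): "uv" ([column, row] in pixels: a listed point, or the origin of a listed thing).
The state is a dict: "time": time; "q": joint angles; "qd": joint speeds; "joint_efforts": joint torques, N m; "ee_pos": TCP position; "tcp_rot": TCP orientation; "wrist_force": force on the tool from outside, world axes, zero at the start; "torque": the same for the moment, N m; "opening": finger opening in m.
Only numpy, scipy, OpenCV 4.12 (cv2) and the standard library are available. Lean on these libraries where they do the work, as an engineer would, in place of code of your own. Each camera call takes 0.05 s, during which the arm holds its last target. There are 200 camera calls.

## Working session

There is one attempt and no reset: what is moved stays moved. The work goes in short steps, Python scripts to look and compute and a shell command to move; the robot and the scene stay as the last step left them, time stands still between calls to the robot, and variables do not carry over. Pictures are saved under pics/ and viewed, about 8 in all and at most 12, crops included, and the job is handed in when it is done.

```bash
ls; mkdir -p pics
cat > h.py <<'E'
import numpy as np, cv2, json
from scipy.spatial.transform import Rotation as R
from workcell import bot
def snap(n,f):
    im=bot.camera(n); cv2.imwrite(f'pics/{f}.png',im[:,:,::-1]); return im
def cam(n):
    c=bot.get_calibration(n); K=np.array(c['intrinsics'])
    if 'pose' in c: return K,np.array(c['pose'])
    o=bot.get_obs(); T=np.eye(4); T[:3,:3]=rot(o); T[:3,3]=o['ee_pos']
    return K,T@np.array(c['T_tool_cam'])
def rot(o): return R.from_euler('xyz',o['tcp_rot'],degrees=True).as_matrix()
def onz(n,uv,z,C=None):
    K,P=C or cam(n); d=P[:3,:3]@np.linalg.solve(K,[uv[0],uv[1],1]); p=P[:3,3]
    return p+d*(z-p[2])/d[2]
def proj(n,X,C=None):
    K,P=C or cam(n); X=np.atleast_2d(X); c=(X-P[:3,3])@P[:3,:3]; u=c@K.T; return u[:,:2]/u[:,2:]
def tool(dp):  # world shift -> tool cm
    return rot(bot.get_obs()).T@np.array(dp)*100
E
python3 - <<'E'
from h import *
print(bot.get_obs())
for n in ('scene','top'):
    snap(n,n+'0')
    for t,z in (('core_box',0),('notch',.051),('far_ledge',.051),('lid_center',.0555),('stack_edge',.152),('lid_rack',0),('free_slot',.02),('rock_hammer',.01),('acid_bottle',.0)):
        m=bot.mark_of(n,t)[:2]
        print(n,t,[(round(a['confidence'],2),np.round(a['uv']),np.round(onz(n,a['uv'],z),3)) for a in m])
a=cv2.imread('pics/scene0.png');b=cv2.imread('pics/top0.png')
E
```

```text
pics
{'time': 0.0, 'q': array([-6.71521469e+01,  5.00935647e+00,  1.00351483e+01,  9.50993351e+01,
        2.84514739e-04,  8.99992753e+01]), 'qd': array([-0.03424997,  0.02810896, -0.01280632,  0.09215388, -0.08005067,
       -0.00454165]), 'joint_efforts': array([ 1.94896602e-03, -5.20393324e+01,  4.64803183e+01,  1.64656638e-02,
        5.09144240e-05, -2.39189353e-05]), 'ee_pos': array([ 0.21347064, -0.50663803,  0.23060602]), 'tcp_rot': array([-1.79926457e+02, -2.85444660e-04,  2.28485774e+01]), 'wrist_force': array([-0.79942356, -0.19102772, -0.13942267]), 'torque': array([-0.02488978,  0.09070127, -0.00458815]), 'opening': 0.08536890058611203}
scene core_box []
scene notch [(0.91, array([373., 252.]), array([0.496, 0.208, 0.051]))]
scene far_ledge []
scene lid_center [(0.85, array([358., 267.]), array([0.567, 0.203, 0.056]))]
scene stack_edge [(0.79, array([349., 285.]), array([0.669, 0.239, 0.152]))]
scene lid_rack [(0.57, array([257., 205.]), array([ 0.576, -0.2  ,  0.   ]))]
scene free_slot [(0.84, array([263., 198.]), array([ 0.553, -0.194,  0.02 ]))]
scene rock_hammer [(0
[... 165 characters left out ...]
6., 184.]), array([0.592, 0.198, 0.   ]))]
top notch [(0.63, array([263., 206.]), array([0.495, 0.207, 0.051]))]
top far_ledge [(0.78, array([261., 172.]), array([0.637, 0.215, 0.051]))]
top lid_center [(0.56, array([264., 186.]), array([0.579, 0.203, 0.056]))]
top stack_edge [(0.65, array([253., 158.]), array([0.676, 0.233, 0.152]))]
top lid_rack [(0.82, array([362., 185.]), array([ 0.578, -0.206,  0.   ])), (0.39, array([261., 172.]), array([0.647, 0.221, 0.   ]))]
top free_slot [(0.85, array([362., 192.]), array([ 0.549, -0.201,  0.02 ]))]
top rock_hammer [(0.92, array([188., 198.]), array([0.539, 0.524, 0.01 ]))]
top acid_bottle [(0.62, array([232., 238.]), array([0.368, 0.342, 0.   ]))]
```

Run:
```python
import cv2
a=cv2.imread('pics/scene0.png');b=cv2.imread('pics/top0.png')
cv2.imwrite('pics/top0c.png',cv2.resize(b[120:280,160:420],None,fx=3,fy=3,interpolation=cv2.INTER_CUBIC))
```

```text
(no output)
```

View pics/scene0.png

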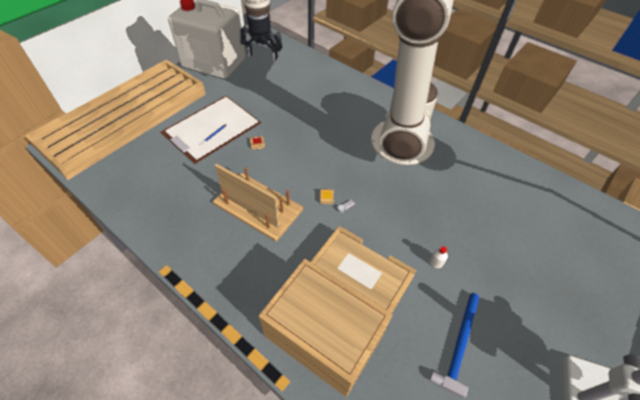

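View pics/top0c.png

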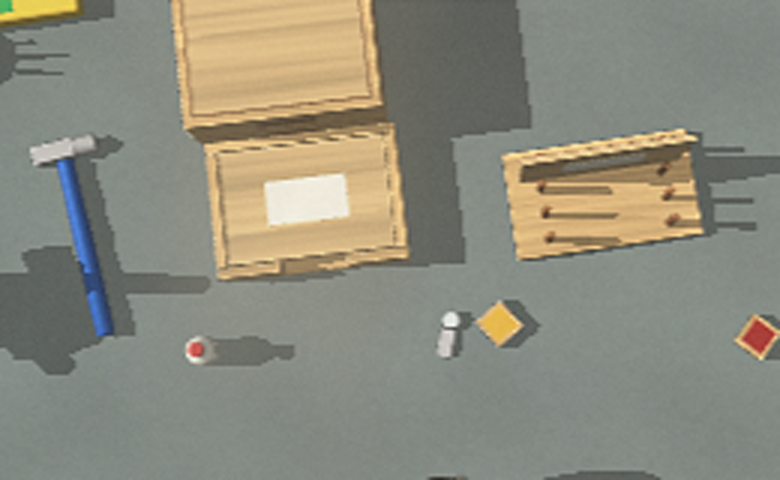

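The scene view shows the closed box in front of the stack, with its label near (360,270). The rack is at about (258,200) with the spare lid in its rear slot, so the front slot is free. In the top crop the notch is at about (285,265), and box and rack are both turned a few degrees. The way in from the front is clear.

My plan is to come in tilted with the jaws straddling the lid's edge, lift the lid on its far-ledge pivot until it matches the tool tilt, and pinch. Then I'll turn it to hang down and lower it into the slot.

Run:
```python
from h import *
C=cam('top')
def yaw(a,b,z):
    A,B=[onz('top',np.array(p)/3+[160,120],z,C) for p in (a,b)]
    d=A-B; return np.round(A,3),np.round(B,3),np.round(np.degrees(np.arctan2(-d[0],d[1])),1)
print('box',yaw((218,279),(408,257),.06),'box back',yaw((206,147),(392,127),.06))
print('stack',yaw((187,127),(383,106),.152))
print('rack',yaw((518,260),(703,233),.02), 'spare',yaw((503,157),(690,132),.176))
for t in('lid','lid_rack'):
    m=bot.masks_of('top',t)[0]; c=max(cv2.findContours(m['pixels'].astype(np.uint8),0,1)[0],key=cv2.contourArea)
    print(t,m['confidence'],[np.round(onz('top',p,.06 if t=='lid' else .02,C)[:2],3) for p in cv2.boxPoints(cv2.minAreaRect(c))])
o=bot.get_obs(); Rc=rot(o)
# target: yaw g, z fwd-down 30
g=np.radians(6); a=np.radians(30)
f=np.array([np.cos(g),np.sin(g),0]); z=f*np.cos(a)-np.array([0,0,np.sin(a)]); x=np.array([-np.sin(g),np.cos(g),0]); 
Rt=np.c_[x,np.cross(z,x),z]
print(R.from_matrix(Rt).as_euler('xyz',degrees=True), R.from_matrix(Rc.T@Rt).as_rotvec())
```

```text
box (array([0.468, 0.33 , 0.06 ]), array([0.492, 0.072, 0.06 ]), np.float64(5.2)) box back (array([0.65 , 0.345, 0.06 ]), array([0.672, 0.09 , 0.06 ]), np.float64(4.9))
stack (array([0.661, 0.353, 0.152]), array([0.683, 0.097, 0.152]), np.float64(4.9))
rack (array([ 0.488, -0.079,  0.02 ]), array([ 0.52 , -0.338,  0.02 ]), np.float64(6.9)) spare (array([ 0.607, -0.058,  0.176]), array([ 0.634, -0.301,  0.176]), np.float64(6.3))
lid 0.84 [array([0.643, 0.334]), array([0.665, 0.105]), array([0.508, 0.09 ]), array([0.487, 0.317])]
lid_rack 0.71 [array([ 0.638, -0.058]), array([ 0.671, -0.32 ]), array([ 0.52 , -0.336]), array([ 0.488, -0.076])]
[1.20000000e+02 1.27222187e-14 9.60000000e+01] [-0.89607232  0.66481454 -1.15156181]
```

```bash
r='pendant'; 
python3 -m pendant '[[[2.2,-3.2,0,0,0,0,100],[2.2,-3.2,0,0,0,0,100],[2.2,-3.2,0,0,0,0,100],[2.2,-3.2,0,0,0,0,100],[2.2,-3.2,0,0,0,0,100]]]' 60
python3 -m pendant '[[[2.2,-3.2,0,0,0,0,100],[2.2,-3.2,0,0,0,0,100],[2.2,-3.2,0,0,0,0,100],[2.2,-3.2,0,0,0,0,100],[2.2,-3.2,0,0,0,0,100]]]'
python3 -m pendant '[[[2.2,-3.2,0,0,0,0,100],[2.2,-3.2,0,0,0,0,100],[2.2,-3.2,0,0,0,0,100],[2.2,-3.2,0,0,0,0,100],[2.2,-3.2,0,0,0,0,100]]]'
python3 -m pendant '[[[0,0,0,0,0,-0.12,100],[0,0,0,0,0,-0.12,100],[0,0,0,0,0,-0.12,100],[0,0,0,0,0,-0.12,100],[0,0,0,0,0,-0.12,100]]]'
python3 -m pendant '[[[0,0,0,0,0,-0.12,100],[0,0,0,0,0,-0.12,100],[0,0,0,0,0,-0.12,100],[0,0,0,0,0,-0.12,100],[0,0,0,0,0,-0.12,100]]]'
```

```text
time: 1.52
ee_pos: [0.2523, -0.3157, 0.2264]
tcp_rot: [-179.7, 0.1, 22.4]
wrist_force: [1.3, 0.4, 0.4]
opening: 0.0855
time: 1.93
ee_pos: [0.2919, -0.1175, 0.2274]
tcp_rot: [-179.8, -0.1, 22.1]
wrist_force: [1.7, 0.6, 1.1]
opening: 0.0852
time: 2.35
ee_pos: [0.3322, 0.0814, 0.23]
tcp_rot: [180.0, -0.5, 22.0]
wrist_force: [1.3, -1.0, 0.9]
opening: 0.0853
time: 2.77
ee_pos: [0.3318, 0.0922, 0.2299]
tcp_rot: [179.7, -0.5, 57.5]
wrist_force: [0.2, -0.9, -0.4]
opening: 0.0854
time: 3.18
ee_pos: [0.3315, 0.0927, 0.2304]
tcp_rot: [179.4, -0.3, 93.2]
wrist_force: [-0.3, 1.3, -0.9]
opening: 0.0854
```

```bash
python3 -m pendant '[[[3.4,2,0,0,0,-0.03,50],[3.4,2,0,0,0,0,50],[3.4,2,0,0,0,0,50],[0,0,0,-0.12,0,0,50],[0,0,0,-0.12,0,0,50]]]'
python3 -m pendant '[[[0,0,0,-0.12,0,0,50],[0,0,0,-0.12,0,0,50],[0,0,0,-0.12,0,0,50],[0,0,0,-0.12,0,0,50],[0,0,0,-0.12,0,0,50]]]'
python3 -m pendant '[[[0,0,0,-0.12,0,0,50],[0,0,0,-0.12,0,0,50],[0,0,0,-0.05,0,0,50],[0,0,0,0,0,0,50]]]'
python3 - <<'E'
from h import *
o=bot.get_obs(); print(o['q'],o['ee_pos'],o['tcp_rot']); im=snap('wrist','w1')
for t in('notch','lid_center','far_ledge','stack_edge'):
    for m in bot.mark_of('wrist',t)[:2]: print(t,m, onz('wrist',m['uv'],{'lid_center':.0555,'stack_edge':.152}.get(t,.051)))
print(tool(np.array([.392,.1935,.114])-o['ee_pos']))
E
```

```text
time: 3.6
ee_pos: [0.3925, 0.2063, 0.2156]
tcp_rot: [167.3, 0.7, 95.3]
wrist_force: [-1.2, -1.2, 1.7]
opening: 0.0425
time: 4.02
ee_pos: [0.4036, 0.2215, 0.2116]
tcp_rot: [133.0, 1.5, 94.5]
wrist_force: [-5.7, -5.8, -1.3]
opening: 0.0427
time: 4.35
ee_pos: [0.4198, 0.2667, 0.2073]
tcp_rot: [117.2, 3.2, 92.5]
wrist_force: [0.8, -0.2, -1.1]
opening: 0.0424
[ 57.68334799 -48.47049003 -52.72868765  38.85350374 -48.11216172
 121.32499468] [0.41977402 0.26671362 0.20734296] [117.19355132   3.15746736  92.51842607]
notch {'uv': [195.7, 244.4], 'confidence': 0.62} [0.50042305 0.20308639 0.051     ]
lid_center {'uv': [253.3, 214.4], 'confidence': 0.63} [0.58076808 0.20947987 0.0555    ]
far_ledge {'uv': [286.0, 190.6], 'confidence': 0.65} [0.65591911 0.21882171 0.051     ]
stack_edge {'uv': [371.5, 192.1], 'confidence': 0.59} [0.69289234 0.22714602 0.152     ]
[ -6.71912427 -10.02046157   1.69973796]
```

View pics/w1.png

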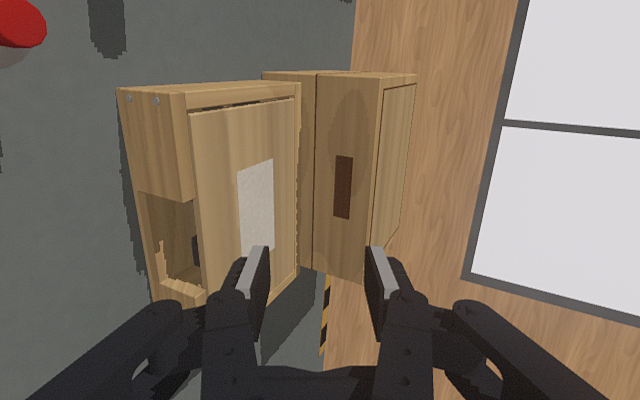

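The wrist view shows the notch at (165,235) and the lid's front edge along column ~195. The fingers straddle ahead of it with the lower finger on the left. Here the arm is folded to its joint limits and has drifted sideways, so I'll go further out before straightening.

```bash
cat >> h.py <<'E'
def want(p,yaw,a):
    g=np.radians(yaw);a=np.radians(a);f=np.array([np.cos(g),np.sin(g),0]);z=f*np.cos(a)-np.array([0,0,np.sin(a)]);x=np.array([-np.sin(g),np.cos(g),0])
    o=bot.get_obs();Rc=rot(o);Rt=np.c_[x,np.cross(z,x),z]
    print('need cm',np.round(tool(np.array(p)-o['ee_pos']),2),'rv',np.round(R.from_matrix(Rc.T@Rt).as_rotvec(),3),'q',np.round(o['q'],1),'ee',np.round(o['ee_pos'],4),'rpy',np.round(o['tcp_rot'],1),'F',np.round(o['wrist_force'],1))
E
python3 - <<'E'
from h import *
want([.475,.20,.15],5,30)
E
```

```text
need cm [-6.44 -3.44  7.51] rv [0.047 0.065 0.022] q [ 57.4 -48.5 -52.3  39.2 -47.9 121.4] ee [0.4212 0.2655 0.2116] rpy [117.2   2.9  92.3] F [0.4 0.1 0.8]
```

```bash
python3 -m pendant '[[[-1.3,0,2,0.01,0.01,0,50],[-1.5,-1,2,0.01,0.02,0.01,50],[-1.5,-1,2,0.01,0.02,0.01,50],[-1.5,-1,1.5,0.01,0.02,0,50],[0,0,0,0,0,0,50]]]'
python3 - <<'E'
from h import *
want([.475,.20,.15],5,30)
E
```

```text
time: 5.02
ee_pos: [0.4937, 0.2243, 0.1579]
tcp_rot: [120.0, -0.3, 94.7]
wrist_force: [-1.0, -0.8, -0.9]
opening: 0.0428
need cm [-2.28 -1.7  -1.4 ] rv [ 0.001  0.002 -0.007] q [ 39.4 -48.5 -58.6  24.9 -29.4 109.3] ee [0.4937 0.2243 0.1579] rpy [120.   -0.3  94.7] F [-1.  -0.8 -0.9]
```

```bash
cat > fk.py <<'E'
from h import *
from scipy.optimize import least_squares
D=[([-67.15,5.01,10.035,95.1,0,90],[.21347,-.50664,.2306],[-179.93,0,22.85]),
([57.68,-48.47,-52.73,38.85,-48.11,121.32],[.41977,.26671,.20734],[117.19,3.157,92.52]),
([57.4,-48.5,-52.3,39.2,-47.9,121.4],[.4212,.2655,.2116],[117.2,2.9,92.3]),
([39.4,-48.5,-58.6,24.9,-29.4,109.3],[.4937,.2243,.1579],[120,-.3,94.7])]
def wc(q,p):
    a,d,b,h,L,r0=p; q2,q3=np.radians(q[1]),np.radians(q[2]); r=r0+a*np.sin(q2+d)+b*np.cos(q2-q3); z=h+a*np.cos(q2+d)-b*np.sin(q2-q3)
    return np.array([r*np.cos(np.radians(q[0])),r*np.sin(np.radians(q[0])),z])
def res(p): 
    e=[]
    for q,t,rpy in D:
        zt=R.from_euler('xyz',rpy,degrees=True).as_matrix()[:,2]; e+=list(wc(q,p)+p[4]*zt-t)
    return np.r_[e,1e-2*(p-[.3,.1,.35,.2,.28,0])]
s=least_squares(res,[.3,.1,.35,.2,.28,0]); P=s.x
if __name__=='__main__':
    print(P,np.abs(s.fun[:-6]).max())
    def ik(p,yaw,a):
        g,a=np.radians([yaw,a]); z=np.array([np.cos(g)*np.cos(a),np.sin(g)*np.cos(a),-np.sin(a)]); w=np.array(p)-P[4]*z
        rr=np.hypot(*w[:2]); f=lambda x:[*(wc([0,x[0]*50,x[1]*50],P)[[0,2]]-[rr,w[2]])]
        s=least_squares(f,[-.3,-.3]); return np.round([np.degrees(np.arctan2(w[1],w[0])),*(s.x*50),s.cost**.5*1000, rr,w[2]],2)
    for p in([.44,.197,.093],[.46,.2,.12],[.518,.2045,.055],[.518,.2045,.075]):
        for a in(20,30,40,50,60): print(p,a,ik(p,5,a))
E
python3 fk.py
```

```text
[ 0.29421955 -0.09249134  0.36019538  0.1914282   0.286676    0.19282165] 0.006769727534634451
[0.44, 0.197, 0.093] 20 [ 45.31 -84.28 -84.7   10.41   0.24   0.19]
[0.44, 0.197, 0.093] 30 [ 42.31 -78.16 -76.35   0.     0.26   0.24]
[0.44, 0.197, 0.093] 40 [ 38.8  -59.96 -65.9    0.     0.28   0.28]
[0.44, 0.197, 0.093] 50 [ 35.21 -47.64 -56.6    0.     0.31   0.31]
[0.44, 0.197, 0.093] 60 [ 31.83 -36.6  -47.67   0.     0.35   0.34]
[0.46, 0.2, 0.12] 20 [ 42.65 -78.36 -79.3    0.     0.26   0.22]
[0.46, 0.2, 0.12] 30 [ 39.99 -63.13 -68.91   0.     0.28   0.26]
[0.46, 0.2, 0.12] 40 [ 36.86 -52.44 -59.49   0.     0.3    0.3 ]
[0.46, 0.2, 0.12] 50 [ 33.64 -42.37 -50.34   0.     0.33   0.34]
[0.46, 0.2, 0.12] 60 [ 30.59 -32.47 -41.37   0.     0.37   0.37]
[0.518, 0.2045, 0.055] 20 [ 35.95   0.36 -66.62   0.     0.31   0.15]
[0.518, 0.2045, 0.055] 30 [ 34.04 -16.31 -64.06   0.     0.33   0.2 ]
[0.518, 0.2045, 0.055] 40 [ 31.78 -20.58 -57.6    0.     0.35   0.24]
[0.518, 0.2045, 0.055] 50 [ 29.4  -18.12 -49.36   0.     0.38   0.27]
[0.518, 0.2045, 0.055] 60 [ 27.1  -12.47 -40.33   0.     0.42   0.3 ]
[0.518, 0.2045, 0.075] 20 [ 35.95 -11.02 -67.63   0.     0.31   0.17]
[0.518, 0.2045, 0.075] 30 [ 34.04 -23.86 -63.55   0.     0.33   0.22]
[0.518, 0.2045, 0.075] 40 [ 31.78 -25.26 -56.26   0.     0.35   0.26]
[0.518, 0.2045, 0.075] 50 [ 29.4  -21.29 -47.65   0.     0.38   0.29]
[0.518, 0.2045, 0.075] 60 [ 27.1  -14.85 -38.48   0.     0.42   0.32]
```

```bash
python3 -m pendant '[[[-1,0,0,0.09,0,0,65],[-1,0,0,0.09,0,0,65],[0,0,0,0,0,0,65]]]'
python3 - <<'E'
from h import *
want([.500,.2037,.115],5,40)
E
```

```text
time: 5.27
ee_pos: [0.4955, 0.1996, 0.1577]
tcp_rot: [130.8, -0.3, 94.3]
wrist_force: [1.3, -0.0, 1.3]
opening: 0.0553
need cm [ 0.35 -2.92  3.15] rv [-0.014  0.006 -0.013] q [ 33.1 -43.3 -49.6  38.2 -21.2 110. ] ee [0.4955 0.1996 0.1577] rpy [130.8  -0.3  94.3] F [ 1.3 -0.   1.3]
```

```bash
python3 -m pendant '[[[0.2,-1.5,1.6,0,0,-0.01,65],[0.1,-1.4,1.5,0,0,0,65],[0,0,0,0,0,0,65]]]'
python3 - <<'E'
from h import *
snap('wrist','w2')
for t in('notch','lid_center','far_ledge'):
    for m in bot.mark_of('wrist',t)[:2]: print(t,m, onz('wrist',m['uv'],{'lid_center':.0555,'stack_edge':.152}.get(t,.051)))
want([.504,.2037,.057],5,40)
E
```

```text
time: 5.52
ee_pos: [0.5033, 0.2023, 0.1218]
tcp_rot: [130.2, -0.1, 94.2]
wrist_force: [-1.0, 0.3, -2.0]
opening: 0.0556
notch {'uv': [216.9, 220.4], 'confidence': 0.66} [0.50327504 0.2055516  0.051     ]
lid_center {'uv': [311.9, 190.5], 'confidence': 0.91} [0.58389463 0.21264766 0.0555    ]
need cm [-0.01 -5.34  4.46] rv [ 0.001  0.006 -0.011] q [ 33.  -41.6 -52.8  32.4 -21.5 109.5] ee [0.504  0.2035 0.1266] rpy [129.9  -0.3  94.3] F [ 0.4  0.1 -0.5]
```

View pics/w2.png

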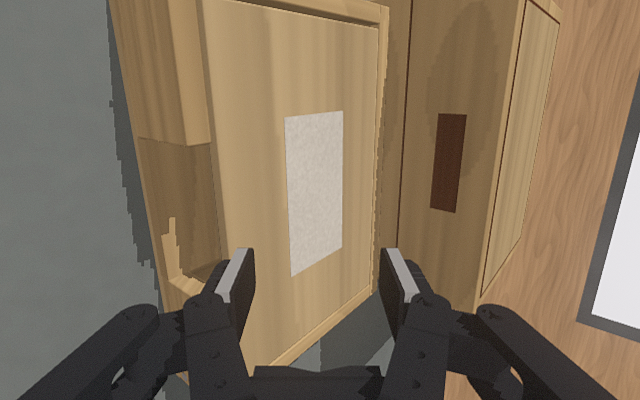

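The wrist view shows the notch opening at columns 140–215, rows 140–290. The lid's front edge runs at about column 218, and the fingers span columns 235–400, so they are too far forward to descend yet. I'll check the edge position directly.

Run:
```python
from h import *
C=cam('wrist')
for uv in([213,150],[218,200],[222,240]): print(np.round(onz('wrist',uv,.06,C),4),np.round(onz('wrist',uv,.051,C),4))
print('label',np.round(onz('wrist',[314,192],.06,C),4))
o=bot.get_obs();Rm=rot(o)
for off in(-.0275,.0275): print('tip px',proj('wrist',np.array(o['ee_pos'])+Rm@[0,off,0],C), proj('wrist',np.array(o['ee_pos'])+Rm@[0,off,-.01],C))
```

```text
[0.4969 0.2482 0.06  ] [0.5029 0.247  0.051 ]
[0.4992 0.2206 0.06  ] [0.5054 0.2178 0.051 ]
[0.5013 0.1966 0.06  ] [0.5075 0.1924 0.051 ]
label [0.5816 0.2128 0.06  ]
tip px [[254.04538537 263.00948487]] [[250.009228   274.25879138]]
tip px [[374.92165581 263.00983352]] [[378.67263968 274.25872083]]
```

```bash
python3 -m pendant '[[[0,-1.8,1.5,0,0,-0.01,65],[0,-1.8,1.5,0,0,0,65],[0,-1.1,1.0,0,0,0,65],[0,0,0,0,0,0,65]]]'
python3 - <<'E'
from h import *
want([.506,.2037,.057],5,40)
want([.532,.206,.054],5,40)
E
```

```text
time: 6.05
ee_pos: [0.5068, 0.2061, 0.0722]
tcp_rot: [129.2, -0.1, 94.8]
wrist_force: [-0.3, -1.6, -1.4]
opening: 0.0559
need cm [-0.24 -1.24  0.89] rv [ 0.013  0.002 -0.004] q [ 33.2 -39.2 -58.2  23.8 -21.5 108.9] ee [0.5068 0.2061 0.0722] rpy [ 1.292e+02 -1.000e-01  9.480e+01] F [-0.3 -1.6 -1.4]
need cm [-0.22  0.18  3.1 ] rv [ 0.013  0.002 -0.004] q [ 33.2 -39.2 -58.2  23.8 -21.5 108.9] ee [0.5068 0.2061 0.0722] rpy [ 1.292e+02 -1.000e-01  9.480e+01] F [-0.3 -1.6 -1.4]
```

```bash
python3 -m pendant '[[[-0.2,-1.2,0.9,0,0,0,65],[0,-0.2,0.2,0,0,0,65],[0,0.7,1.1,0,0,0,65],[0,0.7,1.2,0,0,0,65],[0,0,0,0,0,0,65]]]'
python3 - <<'E'
from h import *
want([.532,.206,.054],5,40)
snap('wrist','w3')
E
```

```text
time: 6.47
ee_pos: [0.5359, 0.2091, 0.0595]
tcp_rot: [128.7, -0.3, 94.9]
wrist_force: [0.2, -0.1, -1.3]
opening: 0.0553
need cm [-0.27 -0.69  0.02] rv [ 0.022 -0.002 -0.006] q [ 31.  -33.1 -57.1  17.7 -19.9 107.3] ee [0.5359 0.2091 0.0595] rpy [128.7  -0.3  94.9] F [ 0.2 -0.1 -1.3]
```

View pics/w3.png

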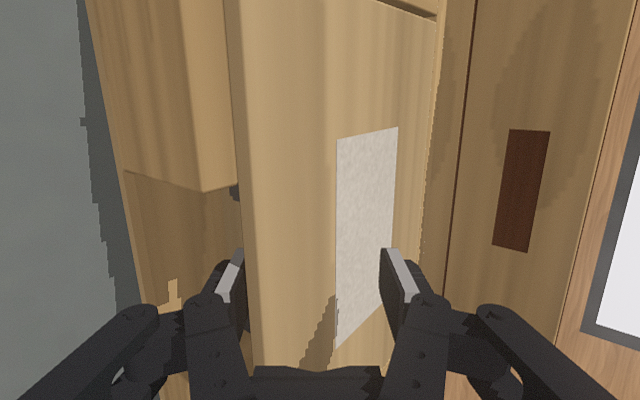

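The lower finger's pad disappears behind the lid edge at column ~245, so it is under the lid, and the upper finger is clear above the lid near (395,270). I'll lift along the arc.

```bash
python3 -m pendant '[[[-0.1,1.2,-0.8,0,0,0,65],[-0.1,1.1,-0.8,0,0,0,65],[0,1.2,-0.6,0,0,0,65],[0,1.2,-0.6,0,0,0,65],[0,0,0,0,0,0,65]]]'
python3 - <<'E'
from h import *
want([.5424,.206,.1125],5,40)
snap('wrist','w4'); snap('scene','s4')
a=cv2.imread('pics/w4.png'); b=cv2.imread('pics/s4.png')[200:400,220:460]
b=cv2.resize(b,(480,400)); cv2.imwrite('pics/c4.png',cv2.resize(np.hstack([a[:, 80:],b]),None,fx=.76,fy=.76))
E
```

```text
time: 6.93
ee_pos: [0.5407, 0.2074, 0.1189]
tcp_rot: [128.8, -0.3, 94.9]
wrist_force: [0.7, -0.3, -0.2]
opening: 0.0553
need cm [-0.16 -0.39  0.52] rv [ 0.021 -0.002 -0.006] q [ 30.4 -35.9 -51.7  25.8 -19.4 106.9] ee [0.5407 0.2074 0.1189] rpy [128.8  -0.3  94.9] F [ 0.7 -0.3 -0.2]
```

View pics/c4.png

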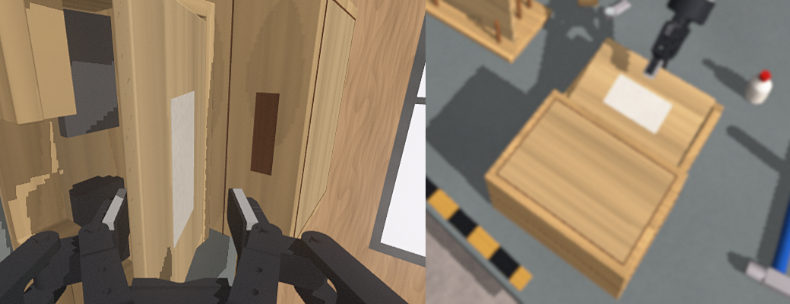

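The lid is raised about 18° and resting on the lower finger, with the fingers straddling it. I'll raise it a little more, then pinch.

```bash
python3 -m pendant '[[[0,1.2,-0.2,0,0,0,65],[0,1.2,-0.1,0,0,0,65],[0,1.2,-0.1,0,0,0,65],[0,0,0.3,0,0,0,65],[0,0,0,0,0,0,50]]]' 80
python3 -m pendant '[[[0,0,0,0,0,0,35],[0,0,0,0,0,0,20],[0,0,0,0,0,0,5],[0,0,0,0,0,0,0],[0,0,0,0,0,0,0]]]' 80
python3 - <<'E'
from h import *
want([.5424,.206,.2],5,40)
snap('wrist','w5'); snap('scene','s5')
a=cv2.imread('pics/w5.png'); b=cv2.imread('pics/s5.png')[200:400,220:460]
b=cv2.resize(b,(480,400)); cv2.imwrite('pics/c5.png',cv2.resize(np.hstack([a[:, 80:],b]),None,fx=.76,fy=.76))
E
```

```text
time: 7.45
ee_pos: [0.5594, 0.2085, 0.14]
tcp_rot: [129.4, -0.1, 95.0]
wrist_force: [-1.2, -0.5, -1.0]
opening: 0.0447
time: 7.87
ee_pos: [0.5568, 0.2079, 0.1352]
tcp_rot: [129.7, 0.1, 95.0]
wrist_force: [-4.2, -0.8, 2.1]
opening: 0.0078
need cm [-0.07  4.05 -5.26] rv [0.005 0.    0.001] q [ 29.2 -33.2 -47.9  27.6 -18.3 105.9] ee [0.5568 0.2079 0.1352] rpy [1.297e+02 1.000e-01 9.500e+01] F [-4.2 -0.8  2.1]
```

View pics/c5.png

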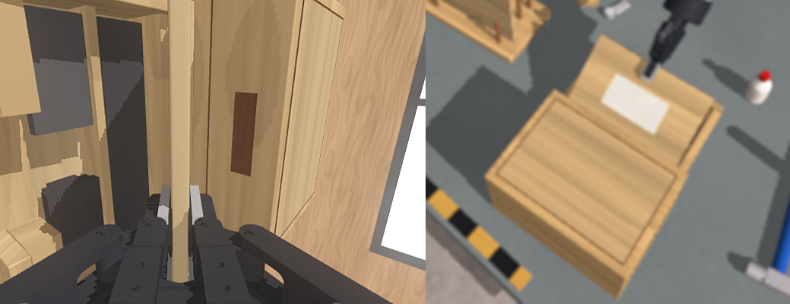

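The pinch holds the lid (opening 7.8 mm) and the cores still lie in place. I'll lift clear, then turn the lid to hang down.

```bash
python3 -m pendant '[[[0,1.0,-1.5,0,0,0,0],[0,1.4,-2.2,0,0,0,0],[0,1.4,-2.2,0,0,0,0],[0,1.4,-2.2,0,0,0,0],[0,0.5,-0.7,0,0,0,0]]]' 100
python3 -m pendant '[[[0,0.6,-0.6,0.12,0,0,0],[0,0.55,-0.66,0.12,0,0,0],[0,0.47,-0.72,0.12,0,0,0],[0,0.4,-0.8,0.12,0,0,0],[0,0.3,-0.8,0.12,0,0,0]]]'
python3 -m pendant '[[[0,0.2,-0.8,0.12,0,0,0],[0,0.1,-0.8,0.12,0,0,0],[0,0,0,0.02,0,0,0],[0,0,0,0,0,0,0]]]'
python3 - <<'E'
from h import *
want([.546,-.202,.28],6.5,90)
snap('wrist','w6'); snap('scene','s6')
a=cv2.imread('pics/w6.png'); b=cv2.imread('pics/s6.png')[120:400,200:480]
b=cv2.resize(b,(400,400)); cv2.imwrite('pics/c6.png',cv2.resize(np.hstack([a[:, 80:],b]),None,fx=.8,fy=.8))
E
```

```text
time: 8.38
ee_pos: [0.5214, 0.2034, 0.2283]
tcp_rot: [130.5, 0.4, 95.0]
wrist_force: [0.1, 0.6, -0.1]
opening: 0.0075
time: 8.8
ee_pos: [0.5091, 0.201, 0.2585]
tcp_rot: [166.3, 0.6, 95.2]
wrist_force: [0.6, 0.2, -0.3]
opening: 0.0072
time: 9.13
ee_pos: [0.5146, 0.2021, 0.2682]
tcp_rot: [-177.7, 0.6, 95.1]
wrist_force: [-0.2, 0.8, -2.4]
opening: 0.0076
need cm [-40.54  -0.47  -0.74] rv [-0.04   0.01  -0.025] q [2.140e+01 8.900e+00 1.850e+01 1.020e+02 1.000e-01 1.064e+02] ee [0.5146 0.2021 0.2682] rpy [-177.7    0.6   95.1] F [-0.2  0.8 -2.4]
```

View pics/c6.png

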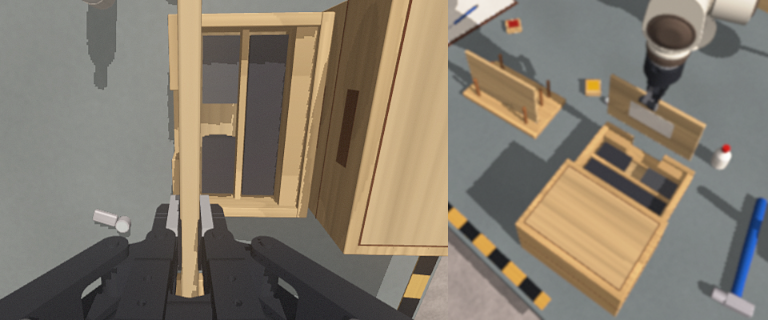

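```bash
python3 -m pendant '[[[-2,0,0,-0.02,0,0,0],[-3.8,0,0,0,0,0,0],[-3.8,0,0,0,0,0,0],[-3.8,0,0,0,0,0,0],[-3.8,0,0,0,0,0,0]]]'
python3 -m pendant '[[[-3.8,0,0,0,0,0,0],[-3.8,0,0,0,0,0,0],[-3.8,0,0,0,0,0,0],[-3.8,0,0,0,0,0,0],[-3.8,0,0,0,0,0,0]]]'
python3 -m pendant '[[[-2,0,0,0,0,0,0],[0,0,0,0,0,0,0],[0,0,0,0,0,0,0]]]'
python3 - <<'E'
from h import *
want([.546,-.202,.268],6.5,90)
for n in('top','wrist','scene'):
    snap(n,n+'7')
    for t,z in(('lid_rack',0),('free_slot',.02)):
        for m in bot.mark_of(n,t)[:2]: print(n,t,m,np.round(onz(n,m['uv'],z),3))
a=cv2.imread('pics/wrist7.png'); b=cv2.imread('pics/scene7.png')[110:310,160:360]
b=cv2.resize(b,(400,400)); cv2.imwrite('pics/c7.png',cv2.resize(np.hstack([a[:, 80:],b]),None,fx=.8,fy=.8))
E
```

```text
time: 9.65
ee_pos: [0.5253, 0.0319, 0.2693]
tcp_rot: [-179.7, 0.6, 95.8]
wrist_force: [1.5, 0.1, -2.7]
opening: 0.0074
time: 10.07
ee_pos: [0.5388, -0.1641, 0.2761]
tcp_rot: [179.3, 1.0, 96.1]
wrist_force: [1.1, 0.5, -2.7]
opening: 0.0074
time: 10.32
ee_pos: [0.5378, -0.1909, 0.278]
tcp_rot: [178.9, 1.4, 95.7]
wrist_force: [-0.5, 0.8, -2.2]
opening: 0.0077
need cm [-1.16  0.68  1.04] rv [ 0.019  0.024 -0.014] q [-19.1   7.6  18.2  99.   -0.8  65.1] ee [ 0.5378 -0.1909  0.278 ] rpy [178.9   1.4  95.7] F [-0.5  0.8 -2.2]
top lid_rack {'uv': [358.5, 184.5], 'confidence': 0.86} [ 0.581 -0.191  0.   ]
top lid_rack {'uv': [446.6, 214.2], 'confidence': 0.21} [ 0.446 -0.559  0.   ]
top free_slot {'uv': [358.2, 189.7], 'confidence': 0.86} [ 0.557 -0.188  0.02 ]
wrist lid_rack {'uv': [347.4, 156.1], 'confidence': 0.82} [ 0.584 -0.195  0.   ]
wrist free_slot {'uv': [317.7, 158.1], 'confidence': 0.66} [ 0.547 -0.197  0.02 ]
scene lid_rack {'uv': [256.3, 208.6], 'confidence': 0.92} [ 0.588 -0.192  0.   ]
scene free_slot {'uv': [261.9, 194.8], 'confidence': 0.75} [ 0.544 -0.207  0.02 ]
```

View pics/c7.png

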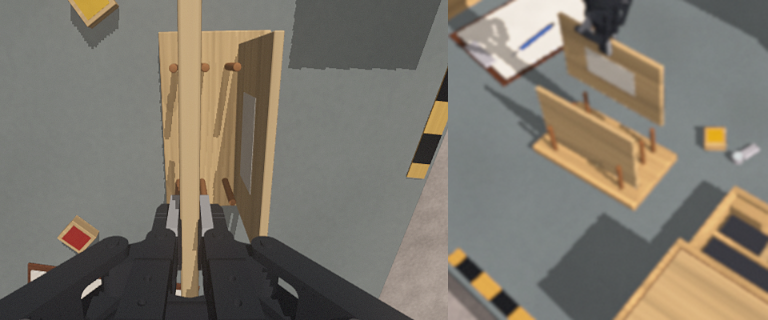

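In the wrist view the two dowels of the front slot, at the far end, show at (174,68) and (204,68), with the lid between them at column 190. I'll compute the offset from those.

Run:
```python
from h import *
C=cam('wrist')
im=cv2.imread('pics/wrist7.png'); cv2.imwrite('pics/w7c.png',cv2.resize(im[60:260,270:410],None,fx=4,fy=3,interpolation=cv2.INTER_CUBIC))
for c in((174,68),(204,68),(230,67)): print(np.round(onz('wrist',(c[0]/.8+80,c[1]/.8),.093,C),4))
o=bot.get_obs(); Rm=rot(o); t=np.array(o['ee_pos'])
for s in(.114,0,-.114): print('lid bottom at',np.round(t+Rm@[s,0,.132],4))
```

```text
[ 0.5188 -0.117   0.093 ]
[ 0.5521 -0.1135  0.093 ]
[ 0.581  -0.1094  0.093 ]
lid bottom at [ 0.5299 -0.079   0.1429]
lid bottom at [ 0.5415 -0.1924  0.1455]
lid bottom at [ 0.5532 -0.3058  0.1481]
```

View pics/w7c.png

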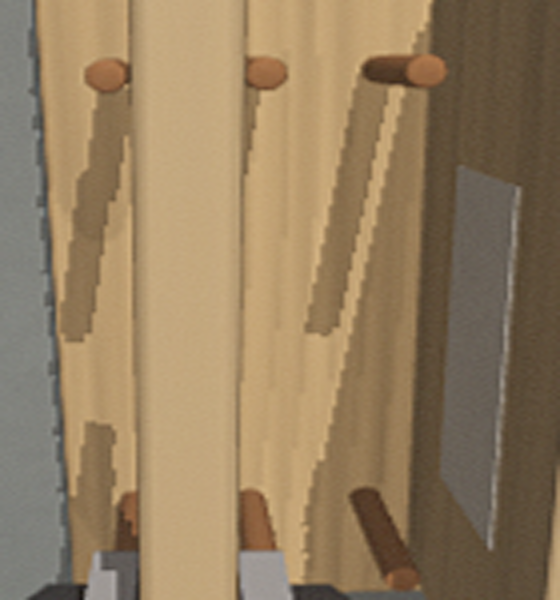

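```bash
python3 -m pendant '[[[-1.1,0.8,0,0.02,0.024,-0.014,0],[0,0,0,0,0,0,0],[0,0,0,0,0,0,0]]]'
python3 - <<'E'
from h import *
want([.546,-.200,.2],6.5,90)
E
```

```text
time: 11.02
ee_pos: [0.5483, -0.1985, 0.2768]
tcp_rot: [-179.7, -0.2, 96.8]
wrist_force: [-0.1, 0.6, -2.2]
opening: 0.0074
need cm [-0.14 -0.21  7.69] rv [-0.005 -0.003  0.006] q [-19.9  11.4  22.4 101.3   0.   63.3] ee [ 0.5483 -0.1985  0.2768] rpy [-179.7   -0.2   96.8] F [-0.1  0.6 -2.2]
```

```bash
python3 -m pendant '[[[-0.1,-0.2,1,0,0,0,0],[0,0,1,0,0,0,0],[0,0,1,0,0,0,0],[0,0,0,0,0,0,0]]]'
python3 - <<'E'
from h import *
want([.546,-.200,.17],6.5,90)
C=cam('wrist'); snap('wrist','w8'); snap('scene','s8')
a=cv2.imread('pics/w8.png')[0:300,240:440]; b=cv2.imread('pics/s8.png')[150:270,190:320]
cv2.imwrite('pics/c8.png',np.hstack([cv2.resize(a,(400,600)),cv2.resize(b,(400,600))]))
E
```

```text
time: 11.35
ee_pos: [0.5466, -0.1988, 0.2453]
tcp_rot: [-179.8, -0.1, 96.8]
wrist_force: [-0.0, -0.3, -1.7]
opening: 0.0073
need cm [-0.12 -0.04  7.53] rv [-0.004 -0.001  0.006] q [-20.   10.   17.2  97.4  -0.   63.2] ee [ 0.5466 -0.1988  0.2453] rpy [-1.798e+02 -1.000e-01  9.680e+01] F [-0.  -0.3 -1.7]
```

View pics/c8.png

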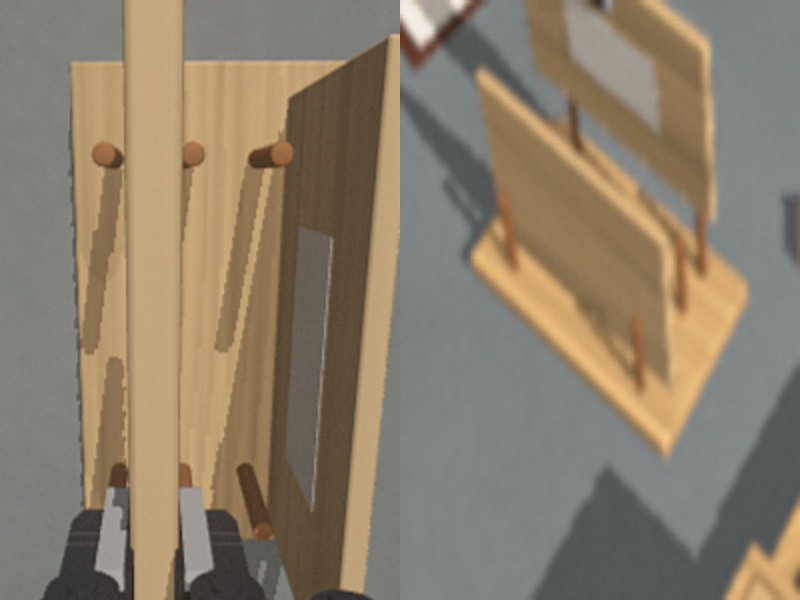

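The lid (columns 125–183) sits between the front-slot dowels at (104,153) and (192,153), parallel to the spare lid. I'll lower it.

```bash
python3 -m pendant '[[[-0.1,0,1.5,0,0,0,0],[0,0,1.5,0,0,0,0],[0,0,0,0,0,0,0]]]'
python3 -m pendant '[[[0,0,1.4,0,0,0,0],[0,0,1.2,0,0,0,0],[0,0,0,0,0,0,0]]]'
python3 -m pendant '[[[0,0,0.6,0,0,0,0],[0,0,0.6,0,0,0,0],[0,0,0,0,0,0,0]]]'
python3 - <<'E'
from h import *
want([.546,-.200,.152],6.5,90)
E
```

```text
time: 11.7
ee_pos: [0.5476, -0.1997, 0.2197]
tcp_rot: [179.9, 0.1, 96.9]
wrist_force: [-0.8, 0.1, -2.3]
opening: 0.0075
time: 11.95
ee_pos: [0.5482, -0.1996, 0.196]
tcp_rot: [179.7, 0.2, 96.9]
wrist_force: [-1.3, -0.2, -1.6]
opening: 0.0077
time: 12.2
ee_pos: [0.5487, -0.1997, 0.1852]
tcp_rot: [179.6, 0.3, 96.9]
wrist_force: [0.2, 0.1, -1.9]
opening: 0.0073
need cm [ 0.02 -0.3   3.32] rv [0.008 0.004 0.006] q [-20.    8.4   8.7  89.8  -0.   63.2] ee [ 0.5487 -0.1997  0.1852] rpy [179.6   0.3  96.9] F [ 0.2  0.1 -1.9]
```

No contact so far. I'll correct the small x drift and keep going down in smaller steps.

```bash
python3 -m pendant '[[[0,-0.25,0.9,0.008,0.004,0,0],[0,0,0.9,0,0,0,0],[0,0,0,0,0,0,0]]]'
python3 -m pendant '[[[0,0,0.5,0,0,0,0],[0,0,0,0,0,0,0]]]'
python3 -m pendant '[[[0,0,0.4,0,0,0,0],[0,0,0,0,0,0,0]]]'
python3 -m pendant '[[[0,0,0.4,0,0,0,0],[0,0,0,0,0,0,0]]]'
```

```text
time: 12.45
ee_pos: [0.5465, -0.2003, 0.1666]
tcp_rot: [180.0, 0.0, 96.9]
wrist_force: [-0.1, 0.6, -3.2]
opening: 0.0074
time: 12.62
ee_pos: [0.5462, -0.2003, 0.1604]
tcp_rot: [-180.0, 0.0, 96.9]
wrist_force: [-0.0, 0.2, -2.2]
opening: 0.0075
time: 12.78
ee_pos: [0.5462, -0.2003, 0.156]
tcp_rot: [-180.0, 0.0, 96.8]
wrist_force: [-0.4, 1.3, -2.3]
opening: 0.0074
time: 12.95
ee_pos: [0.5463, -0.2003, 0.1518]
tcp_rot: [-180.0, 0.0, 96.9]
wrist_force: [-0.4, -1.0, -2.7]
opening: 0.0076
```

```bash
for i in 1; do python3 -m pendant '[[[0,0,0.3,0,0,0,0],[0,0,0,0,0,0,0]]]'; done
python3 -m pendant '[[[0,0,0.3,0,0,0,0],[0,0,0,0,0,0,0]]]'
python3 -m pendant '[[[0,0,0.3,0,0,0,0],[0,0,0,0,0,0,0]]]'
```

```text
time: 13.12
ee_pos: [0.5464, -0.2003, 0.1487]
tcp_rot: [-180.0, 0.0, 96.9]
wrist_force: [0.8, 0.2, -2.4]
opening: 0.0077
time: 13.28
ee_pos: [0.5467, -0.2002, 0.1462]
tcp_rot: [179.9, 0.1, 96.9]
wrist_force: [-0.1, -0.0, -3.5]
opening: 0.0078
time: 13.45
ee_pos: [0.5478, -0.1997, 0.1466]
tcp_rot: [179.7, 0.1, 96.9]
wrist_force: [0.0, -1.5, -2.6]
opening: 0.0076
```

```bash
python3 -m pendant '[[[0,-0.1,0.4,0,0,0,0],[0,0,0,0,0,0,0]]]'
python3 -m pendant '[[[0,0,0.3,0,0,0,0],[0,0,0,0,0,0,0]]]'
python3 - <<'E'
from h import *
want([.546,-.200,.145],6.5,90); print(bot.get_obs()['torque'],bot.get_obs()['joint_efforts'])
for n in('scene','wrist'): snap(n,n+'9')
a=cv2.imread('pics/wrist9.png')[0:300,240:440]; b=cv2.imread('pics/scene9.png')[150:270,190:320]
cv2.imwrite('pics/c9.png',np.hstack([cv2.resize(a,(300,450)),cv2.resize(b,(487,450))]))
E
```

```text
time: 13.62
ee_pos: [0.5484, -0.1995, 0.1466]
tcp_rot: [179.3, 0.2, 96.9]
wrist_force: [0.9, -0.1, -2.7]
opening: 0.0071
time: 13.78
ee_pos: [0.5495, -0.1994, 0.146]
tcp_rot: [179.0, 0.3, 97.0]
wrist_force: [-0.0, -0.8, -2.3]
opening: 0.0076
need cm [-0.02 -0.35  0.09] rv [0.017 0.005 0.008] q [-20.    7.8   3.7  84.9   0.2  63. ] ee [ 0.5495 -0.1994  0.146 ] rpy [179.    0.3  97. ] F [-0.  -0.8 -2.3]
[-0.02560656 -0.02072107 -0.0105072 ] [ 1.46619142e-01 -5.79875457e+01  4.90390420e+01 -1.29057784e-01
  9.97474557e-02  1.54763471e-03]
```

View pics/c9.png

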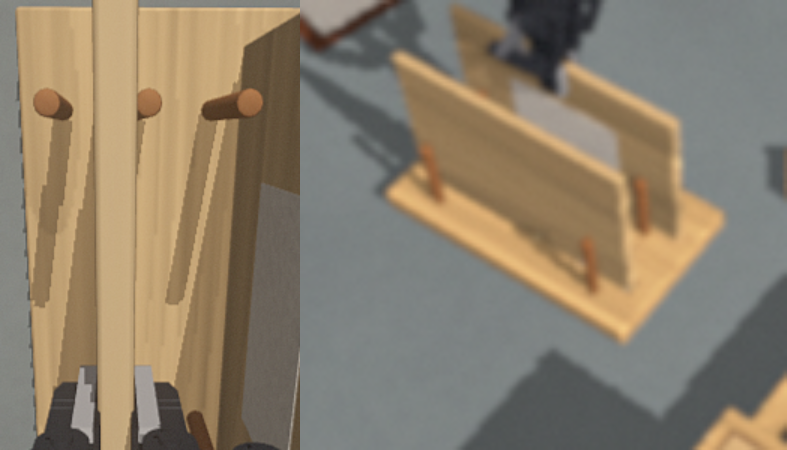

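```bash
python3 -m pendant '[[[0,-0.3,0,0.017,0.004,0,0],[0,0,0.3,0,0,0,0]]]'
python3 -m pendant '[[[0,0,0.5,0,0,0,0]]]'
python3 - <<'E'
from h import *
o=bot.get_obs(); print(o['wrist_force'],o['ee_pos'],o['tcp_rot'])
E
```

```text
time: 14.05
ee_pos: [0.5475, -0.1997, 0.1455]
tcp_rot: [179.8, 0.1, 97.0]
wrist_force: [-5.2, 8.3, 42.4]
opening: 0.0075
time: 14.13
ee_pos: [0.5484, -0.1996, 0.1455]
tcp_rot: [179.6, 0.2, 97.0]
wrist_force: [-11.8, 9.5, 51.4]
opening: 0.0072
[-11.7730941    9.54717868  51.38863406] [ 0.54840588 -0.19963189  0.14552779] [179.55222062   0.19244078  97.04277093]
```

With the load held on, the wrist reads over 40 N upward, so the lid stands on the base. I'll relax, centre it and release gently.

```bash
python3 -m pendant '[[[0,0,0,0,0,0,0],[0,-0.1,0,0.005,0,0,0],[0,0,0,0,0,0,14],[0,0,0,0,0,0,18],[0,0,0,0,0,0,25]]]' 20
python3 -m pendant '[[[0,0,0,0,0,0,30],[0,0,0,0,0,0,35],[0,0,0,0,0,0,35]]]'
python3 - <<'E'
from h import *
o=bot.get_obs(); print(o['wrist_force'],o['ee_pos'],o['opening'])
for n in('scene','wrist'): snap(n,n+'10')
a=cv2.imread('pics/wrist10.png')[0:400,220:440]; b=cv2.imread('pics/scene10.png')[150:270,190:320]
cv2.imwrite('pics/c10.png',np.hstack([cv2.resize(a,(248,450)),cv2.resize(b,(487,450))]))
E
```

```text
time: 14.55
ee_pos: [0.5465, -0.2002, 0.1452]
tcp_rot: [-179.9, 0.2, 97.0]
wrist_force: [0.9, -0.1, -0.2]
opening: 0.0213
time: 14.8
ee_pos: [0.5459, -0.2002, 0.1432]
tcp_rot: [-179.7, 0.1, 97.0]
wrist_force: [0.7, 0.1, 0.5]
opening: 0.0301
[0.70607253 0.11917648 0.46155046] [ 0.54594929 -0.20023051  0.14321889] 0.030126306222095767
```

```bash
python3 -m pendant '[[[0,0,-0.2,0,0,0,40],[0,0,0,0,0,0,46],[0,0,0,0,0,0,52],[0,0,0,0,0,0,58],[0,0,0,0,0,0,62]]]'
python3 -m pendant '[[[0,0,-0.6,0,0,0,65],[0,0,-1,0,0,0,65],[0,0,-1.5,0,0,0,65],[0,0,-2.5,0,0,0,65],[0,0,-2.5,0,0,0,65]]]'
python3 -m pendant '[[[0,0,-2.5,0,0,0,65],[0,0,-2.5,0,0,0,65],[0,0,0,0,0,0,65],[0,0,0,0,0,0,65]]]'
python3 - <<'E'
from h import *
print(bot.get_obs()['wrist_force'],bot.get_obs()['ee_pos'])
for n in('wrist','top','scene'):
    C=cam(n); im=snap(n,n+'11')
    for m in bot.masks_of(n,'lid')[:2]: print(n,'lid mask',m['confidence'],m['extent'])
    for m in bot.mark_of(n,'lid_center')[:2]: print(n,'center',m,np.round(onz(n,m['uv'],.098,C),3))
    for m in bot.mark_of(n,'lid')[:2]: print(n,'origin',m,np.round(onz(n,m['uv'],.098,C),3))
    if n!='wrist':
      for t,z in(('core',0),('acid_bottle',0),('rock_hammer',.01)):
        for m in bot.mark_of(n,{'core':'core_a'}.get(t,t))[:3]: print(n,t,np.round(m['confidence'],2),np.round(onz(n,m['uv'],z,C),3))
# where would a standing lid appear
g=np.radians(6.5);u=np.array([-np.sin(g),np.cos(g),0])
c=np.array([.5455,-.2,0])
X=[c+u*s*.114+[0,0,z] for s in(1,-1) for z in(.02,.176)]
for n in('scene','top','wrist'): print(n,np.round(proj(n,X)).tolist())
E
```

```text
time: 15.32
ee_pos: [0.5461, -0.2003, 0.1459]
tcp_rot: [-179.8, 0.1, 97.0]
wrist_force: [-0.2, 0.4, -0.3]
opening: 0.0529
time: 15.73
ee_pos: [0.5443, -0.1993, 0.2268]
tcp_rot: [-179.4, -0.1, 97.0]
wrist_force: [0.7, -0.7, 0.2]
opening: 0.0554
time: 16.07
ee_pos: [0.5453, -0.1994, 0.2886]
tcp_rot: [-179.9, 0.2, 97.0]
wrist_force: [0.9, 0.4, -0.6]
opening: 0.0558
[ 0.91854109  0.43111741 -0.57467361] [ 0.54528881 -0.19938359  0.28858977]
wrist lid mask 0.85 [312.1, 23.8, 325.9, 316.6]
wrist origin {'uv': [314.0, 167.2], 'confidence': 0.79} [ 0.544 -0.198  0.098]
top lid mask 0.55 [304.4, 223.4, 312.3, 239.7]
top center {'uv': [365.0, 189.4], 'confidence': 0.69} [ 0.547 -0.208  0.098]
top center {'uv': [361.4, 185.8], 'confidence': 0.57} [ 0.562 -0.194  0.098]
top origin {'uv': [362.2, 190.5], 'confidence': 0.41} [ 0.543 -0.197  0.098]
top origin {'uv': [189.2, 201.0], 'confidence': 0.24} [0.518 0.496 0.098]
top core 0.8 [0.553 0.274 0.   ]
top core 0.73 [0.599 0.221 0.   ]
top core 0.55 [0.549 0.147 0.   ]
top acid_bottle 0.61 [0.363 0.352 0.   ]
top acid_bottle 0.59 [ 0.587 -0.192  0
[... 168 characters left out ...]
, 211.7]
scene lid mask 0.29 [318.3, 257.9, 391.9, 308.0]
scene center {'uv': [260.9, 180.4], 'confidence': 0.65} [ 0.543 -0.202  0.098]
scene origin {'uv': [262.3, 181.4], 'confidence': 0.79} [ 0.543 -0.196  0.098]
scene core 0.75 [0.613 0.218 0.   ]
scene core 0.66 [0.547 0.155 0.   ]
scene core 0.62 [0.54 0.28 0.  ]
scene acid_bottle 0.7 [0.369 0.356 0.   ]
scene acid_bottle 0.69 [0.607 0.198 0.   ]
scene rock_hammer 0.89 [0.543 0.53  0.01 ]
scene rock_hammer 0.38 [0.476 0.196 0.01 ]
scene [[291.0, 212.0], [289.0, 181.0], [237.0, 181.0], [230.0, 149.0]]
top [[334.0, 196.0], [336.0, 191.0], [388.0, 189.0], [394.0, 183.0]]
wrist [[318.0, 52.0], [318.0, 29.0], [316.0, 242.0], [315.0, 319.0]]
```

```bash
python3 -c "
from workcell import bot
print(bot.job_done())"
```

```text
the job is handed in; nothing more can be done
None
```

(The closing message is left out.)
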